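Wedge up the hotplate's front feet and hold it

TASK

The hotplate's front levelling feet have to be re-set: grip the wooden wedge and push it flat along the table, thin end first, square under the middle of the hotplate's front edge (the side with the dial) until both front feet stand just clear of the table, by 2 to 6 mm, while the back feet stay on it. Do not shove the hotplate along, keep the gripper itself off it, and leave the pan and the other things where they stand. Finish while still gripping the wedge in place, so that I can turn the feet.

Things in the scene. Friction and masses are not known exactly. Their poses are not given: they have to be found in the camera images.
- hotplate: Cold, unplugged one-ring hotplate, loose on the table, 1.1 to 1.8 kg; black housing 230 x 230 mm on four 10 mm rubber feet (at x, y +-92) that grip the table well. Origin: under its centre, at the level of the foot bottoms; x runs from its front (dial side, facing the robot) to its back, y to the left seen from the robot, z up. Housing: x and y -115 to 115, z 10 to 70 mm.
- front_edge (a point): Middle of the lower front edge of the housing, 10 mm above the table at the start (the gap where the wedge goes under), hotplate x -115 mm. The dial (40 mm across, centre 44 mm up) sticks out 18 mm above it. Raising the front with the wedge takes a push of about 5 to 10 N.
- foot_front_left (a point): Bottom centre of the front left foot (hotplate x -92, y +92 mm), 24 mm across; on the table at the start, so its height is the gap under the foot
- foot_front_right (a point): Bottom centre of the front right foot (hotplate x -92, y -92 mm)
- pan: Foil loaf pan with set wax, 118 x 152 mm over the rim, 44 mm high, standing loose on the middle of the hotplate's round iron plate (155 mm across, top 86 mm above the table); origin at the centre of its underside
- wedge: Plain wooden door wedge lying flat, 150 mm long, 40 mm wide, rising evenly from 3 mm at the thin end to 33 mm at the thick end (1 in 5), 75 g, waxed, slides easily. Origin: centre of its underside; x points along it to the thin end, z up
- wedge_grip (a point): Where to grip the wedge across its 40 mm width: 35 mm from the thick end, 115 mm from the thin end, half-way up (13 mm above the underside; the wedge is 26 mm high here)
- wedge_tip (a point): Middle of the thin end, on the underside
- wedge_back (a point): Middle of the thick end, on the underside
- eraser: Board eraser 130 x 50 x 38 mm, bystander; origin at the centre of its underside
- carton: Cardboard tray of six eggs, 105 x 155 x 69 mm, bystander; origin at the centre of its underside
- pencil_cup: Cup of pencils, 72 mm across, 200 mm high with the pencils, bystander; origin at the centre of its underside
Mind the look-alikes: they are no part of the job. What is shaped like the wedge but black or blue is not meant.

How it is judged:
On the way, in this order (a step that is already met when the one before it is completed fails the run):
1. the wedge is gripped (contact force between the fingers and wedge above 1.5 N), for 0.2 s.
2. the thin end of the gripped wedge is under the front edge (height (world z) of wedge_tip below 0.01 m and x of wedge_tip in the frame of hotplate between -0.11 and 0.06 m and x of wedge_back in the frame of hotplate below -0.125 m and y of wedge_tip in the frame of hotplate between -0.06 and 0.06 m and contact force between the fingers and wedge above 1.5 N), for 0.1 s.
At the end, for the whole second after the job is handed in: Both front feet 1 to 7.5 mm up, middle under 5.5 mm up (back feet down), hotplate at rest, moved under 20 mm, its front carried by the wedge alone; wedge flat on the table, thin end in, within 30 mm of the middle and 0.2 rad of square, still gripped; pan on its plate (height (world z) of foot_front_left between 0.001 and 0.0075 m and height (world z) of foot_front_right between 0.001 and 0.0075 m and height (world z) of hotplate below 0.0055 m and contact force between wedge and hotplate above 2 N and contact force between the fingers and wedge above 1.5 N and contact force between each of the arm, the fingers, eraser, carton, pencil_cup and hotplate below 0.3 N and y of wedge_tip in the frame of hotplate between -0.03 and 0.03 m and x of wedge_back in the frame of hotplate below -0.125 m and angle between the x axis of wedge and the x axis of hotplate, either way round below 0.2 rad and angle between wedge's own z axis and vertical below 0.06 rad and height (world z) of wedge_back below 0.005 m and distance of hotplate from where it was at the start of the episode below 0.02 m and horizontal distance between pan and hotplate below 0.03 m and angle between pan's own z axis and vertical below 0.1 rad and angular speed of hotplate below 0.1 rad/s and linear speed of wedge below 0.02 m/s); the arm keeps its last pose, push and grip.
It fails at once if the hotplate is tipped up too far (height (world z) of any of foot_front_left, foot_front_right above 0.014 m).
It fails at once if the hotplate is shoved along (distance of hotplate from where it was at the start of the episode above 0.02 m).
It fails at once if the pan is shifted off the middle of the plate (horizontal distance between pan and hotplate above 0.03 m).
It fails at once if a bystander is moved (distance of any of eraser, carton, pencil_cup from where it was at the start of the episode above 0.03 m).
It fails at once if the arm or the fingers press on the hotplate (contact force between any of the arm, the fingers and hotplate above 4 N).
It also fails if it takes over 42 s, if anything falls off the work surface, if the arm or the gripper's body presses on something with over 40 N, if the wrist force passes 120 N, or if a joint passes its speed limit or range.

ROBOT

A 7-joint arm with a two-finger parallel gripper is mounted at the origin on the work surface. World frame = base frame: x ahead of the robot, y to its left, z up, the work surface at z = 0. Lengths are in m, angles in rad, forces in N, time in s.
With the tool pointing down it reaches from about 0.425 to 0.925 m from the base axis. Payload 6.8 kg.
Tool frame: the origin (TCP) lies at the very end of the fingers, on their centre line; the grasp point (between the pads) lies 19 mm behind it; y points along the fingers, z is the direction in which the jaws open and shut, and the axes are right-handed (so a half turn about y gives the same grasp; the last joint's range is limited). The gripper opens to 85 mm and grips with 20 to 120 N. Pads are 22 mm wide; open, the fingers measure 114 mm over their backs; the gripper's body (76 mm by 85 mm) begins 54 mm behind the grasp point. The pads swing forward as they close: fully open they stand 13 mm farther back than shut.
Start: joints at [1.232, 0.477, 0.022, 1.555, -0.011, 1.109, -0.083], TCP at [0.154, -0.657, 0.231] pointing down, gripper open.
Joint ranges: [-2.96, 2.96], [-0.34, 2.1], [-1.41, 1.46], [0.24, 2.44], [-1.37, 4.51], [0.17, 1.92], [-2.96, 2.96]. Speed limits (rad/s): [2.39, 2.39, 3.14, 3.14, 3.14, 3.14, 3.14].

INTERFACE

Orientations are given as a rotation vector (axis times angle).
In Python, from bench import r gives the robot as it stands.
- The arm moves only by the tool drive_tool, never from a script. Its argument "series" is a list of rows, each a list of 7 numbers: the shift along the tool's x, y, z in mm, then the turn, a rotation vector about the tool's x, y, z in degrees, then the finger opening in mm, from 0 to 85.4. In form: [[tx, ty, tz, wx, wy, wz, grip], ...]. A call has 1 to 5 rows; each row is the pose to reach, as a shift and turn from the pose measured when the call began, along the tool's axes at that moment; what a row does not reach only later rows make up. A row lasts 1/10 s, in which the tool goes at most 50 mm and 8.59 degrees, less where a joint would pass 70% of its speed; a pose out of reach is approached as far as the arm can. A call with a gripper value outside its range is refused whole. The fingers move at their own pace and stop on an object; "squeeze" is the grip in N (left out, the last holds). Time passes only in rows, so rows that repeat a pose let the fingers close. It gives the time, the measured TCP pose, the force and the opening at its end, in the units of the state.
- r.get_obs(): the state, without advancing time (a new reading comes with each control period).
- r.grab_frame(name): name is "side" or "top"; returns a dict with "frame" (480x640x3 uint8, blue, green, red), "intrinsics" (3x3 intrinsics, pixels), "distortion" ([k1, k2, p1, p2, k3] as OpenCV has them; the pictures are not rectified), "rvec" (rotation vector, rad) and "tvec" (3), from world to camera coordinates, as OpenCV has them. Camera axes: x right, y down, z forward; pixel columns grow to the right and rows downward; lengths in m; the calibration is good to about 2 mm. A picture is of the moment at which its call begins. There is no depth.
- r.hand_in(): hands the job in, once; it reports no verdict.
The state is a dict: "clock": time; "joints": joint angles; "qvel": joint speeds; "tau": joint torques, N m; "tcp_pos": TCP position; "orientation": TCP orientation; "contact_force": force on the tool from outside, world axes, zero at the start; "moment": the same for the moment, N m; "grip_width": finger opening in m.
Only numpy, scipy, OpenCV 4.12 (cv2) and the standard library are available. Lean on these libraries where they do the work, as an engineer would, in place of code of your own. Each camera call takes 0.05 s, during which the arm holds its last target.

## Working session

There is one attempt and no reset: what is moved stays moved. The work goes in short steps, Python scripts to look and compute and a tool call to move; the robot and the scene stay as the last step left them, time stands still between calls to the robot, and variables do not carry over. Pictures are saved under pics/ and viewed, and the job is handed in when it is done.

Besides the shell and the picture viewer there is one more tool, called as name(argument=value, ...), one argument or row to a line, values as JSON. drive_tool: Moves the arm, as the interface text tells. Its arguments: {"type":"object","properties":{"series":{"type":"array","items":{"type":"array","items":{"type":"number"}}},"squeeze":{"type":"number"}},"required":["series"]}

```bash
mkdir -p pics; ls; python3 - <<'E'
from bench import r
import cv2
o=r.get_obs(); print(o)
for n in("side","top"):
    f=r.grab_frame(n); cv2.imwrite(f"pics/{n}0.png",f["frame"]); print(n,f["intrinsics"],f["distortion"],f["rvec"],f["tvec"])
E
```

```text
pics
{'clock': 0.0, 'joints': array([ 1.23191058,  0.47781389,  0.02234562,  1.55650706, -0.011508  ,
        1.10925952, -0.08307085]), 'qvel': array([-0.00063987, -0.00182604,  0.00088346, -0.0011311 ,  0.00269431,
        0.00031935,  0.00094117]), 'tau': array([-8.53833808e-05, -5.96443248e+01,  1.60786349e+00, -2.81198305e+01,
        1.24899988e-02,  9.34486248e-03,  2.72736764e-05]), 'tcp_pos': array([ 0.15424386, -0.6565137 ,  0.23029309]), 'orientation': array([-0.24373254,  2.10119747, -2.09733675]), 'contact_force': array([0.10641444, 0.0936856 , 0.85259928]), 'moment': array([ 0.03339221, -0.00212595, -0.01608607]), 'grip_width': 0.08568446017596916}
side [[454.81308494   0.         316.54371749]
 [  0.         454.81308494 237.53192928]
 [  0.           0.           1.        ]] [-0.08347656  0.          0.          0.          0.        ] [ 0.12664321 -2.79679846  1.35040057] [0.57183261 0.08092175 1.00845995]
top [[460.72751482   0.         323.75745185]
 [  0.         460.72751482 244.66281119]
 [  0.           0.           1.        ]] [-0.08606187  0.          0.          0.          0.        ] [ 2.2053344  -2.16247122  0.08124287] [0.00605151 0.56410462 0.9786185 ]
```

View pics/side0.png

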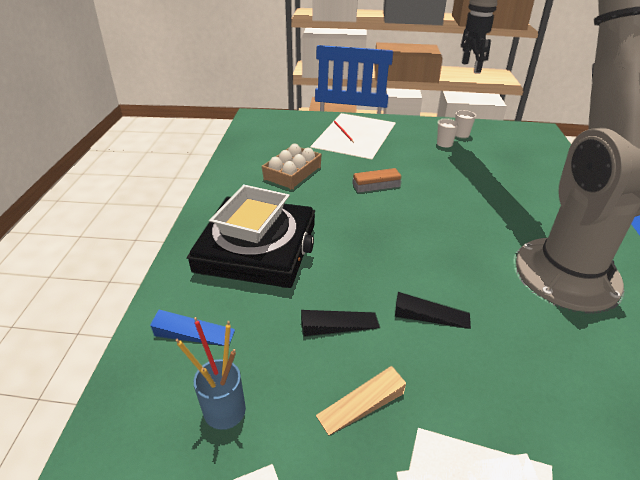

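View pics/top0.png

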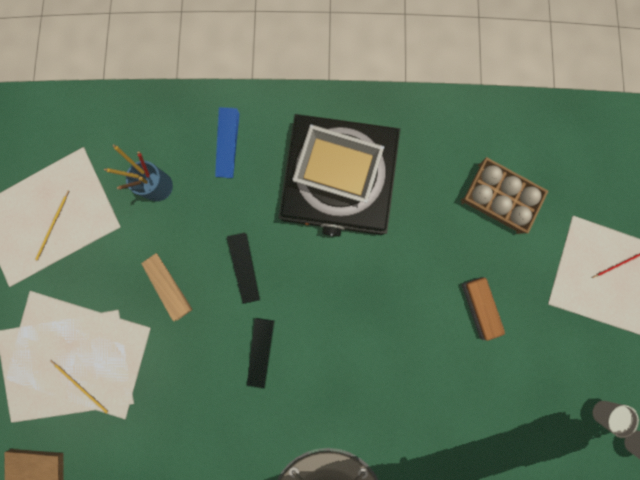

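The wooden wedge is at about (166,287) in the top view and (362,400) in the side view. It could be confused with the black wedges at top (243,268) and (260,352), the blue wedge at (227,143), or the orange eraser at (485,309). By the description I choose the wooden one. Its thin end appears to point away from the robot, at top (152,262) and side (322,425). The hotplate dial is at top (331,231).

```bash
cat > h.py <<'E'
import numpy as np, cv2
from bench import r
def cam(f): return np.array(f["intrinsics"]),np.array(f["distortion"]),cv2.Rodrigues(np.array(f["rvec"]))[0],np.array(f["tvec"]).ravel()
def ray(f,uv):
    K,d,R,t=cam(f); p=cv2.undistortPoints(np.array(uv,float).reshape(-1,1,2),K,d).reshape(-1,2)
    D=np.c_[p,np.ones(len(p))]@R; return -R.T@t,D
def onz(f,uv,z):
    c,D=ray(f,uv); z=np.broadcast_to(z,len(D)); return c+D*((z-c[2])/D[:,2])[:,None]
def proj(f,P):
    return cv2.projectPoints(np.array(P,float),np.array(f["rvec"]),np.array(f["tvec"]),np.array(f["intrinsics"]),np.array(f["distortion"]))[0].reshape(-1,2)
def wood(f,box):
    im=f["frame"]; h=cv2.cvtColor(im,cv2.COLOR_BGR2HSV); m=cv2.inRange(h,(5,60,60),(30,255,255))
    x0,y0,x1,y1=box; k=np.zeros_like(m); k[y0:y1,x0:x1]=m[y0:y1,x0:x1]
    c=max(cv2.findContours(k,cv2.RETR_EXTERNAL,cv2.CHAIN_APPROX_NONE)[0],key=cv2.contourArea); return c
E
python3 - <<'E'
from h import *
S=r.grab_frame("side");T=r.grab_frame("top")
for n,f,b in(("side",S,(300,350,420,445)),("top",T,(130,240,200,330))):
    c=wood(f,b); a=cv2.approxPolyDP(c,2.5,True).reshape(-1,2); print(n,cv2.contourArea(c),a.tolist(),cv2.minAreaRect(c))
    print(np.round(onz(f,a,0),3).tolist()); print(np.round(onz(f,a,.033),3).tolist())
a=S["frame"][350:450,290:430]; b=T["frame"][240:330,120:220]; d=T["frame"][100:250,270:410]
cv2.imwrite("pics/c1.png",np.hstack([cv2.resize(a,(440,400),interpolation=2),cv2.resize(b,(360,400),interpolation=2)]))
cv2.imwrite("pics/c2.png",cv2.resize(d,(600,600),interpolation=2))
e=S["frame"][190:300,180:330]
cv2.imwrite("pics/c3.png",cv2.resize(e,(750,550),interpolation=2))
E
```

```text
side 2469.0 [[404, 380], [390, 366], [316, 416], [330, 434], [401, 395]] ((362.3206787109375, 401.91650390625), (30.56127166748047, 93.7799301147461), 56.97612762451172)
[[0.392, 0.311, 0.0], [0.416, 0.284, 0.0], [0.54, 0.394, 0.0], [0.515, 0.423, 0.0], [0.399, 0.342, 0.0]]
[[0.398, 0.334, 0.033], [0.42, 0.308, 0.033], [0.539, 0.413, 0.033], [0.515, 0.441, 0.033], [0.404, 0.363, 0.033]]
top 1347.0 [[156, 253], [142, 265], [169, 315], [175, 320], [191, 308]] ((164.8408660888672, 287.1002197265625), (68.0120620727539, 22.691579818725586), 57.80426788330078)
[[0.539, 0.392, 0.0], [0.512, 0.423, 0.0], [0.402, 0.357, 0.0], [0.392, 0.343, 0.0], [0.419, 0.308, 0.0]]
[[0.538, 0.38, 0.033], [0.511, 0.41, 0.033], [0.405, 0.346, 0.033], [0.395, 0.332, 0.033], [0.422, 0.298, 0.033]]
```

View pics/c1.png

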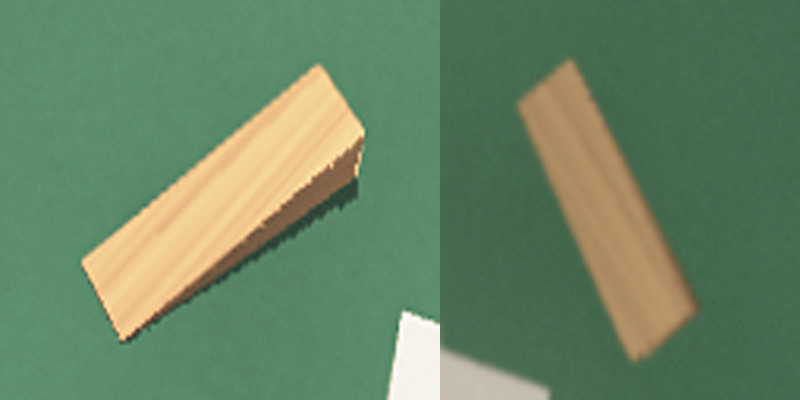

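View pics/c2.png

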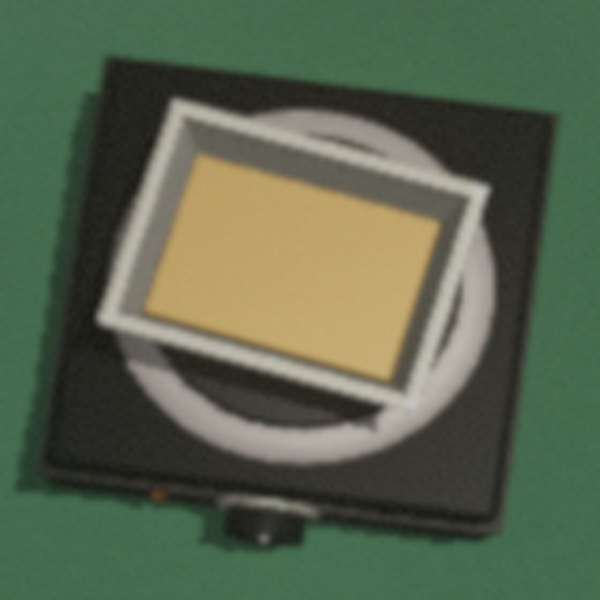

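View pics/c3.png

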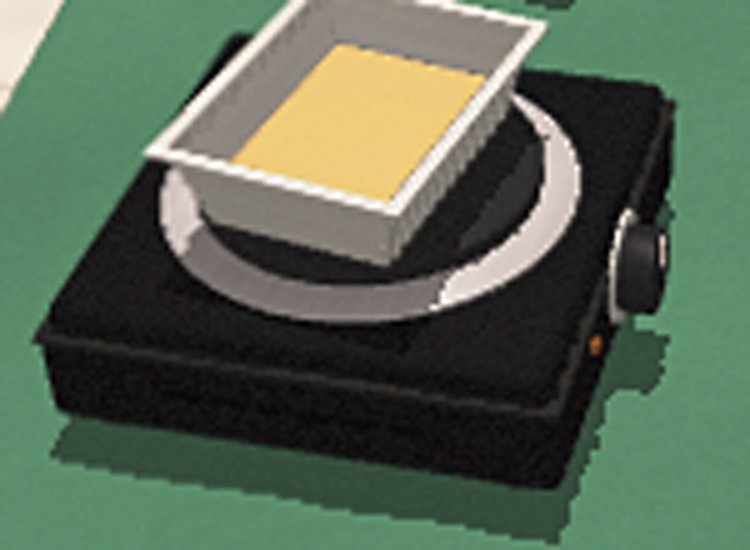

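Close crop: plain wood, 3 mm thin end away from the robot and to the left, dark-shaded thick end near the robot. Now I'll fit the hotplate from its housing corners in the crops.

```bash
python3 - <<'E'
from h import *
S=r.grab_frame("side");T=r.grab_frame("top")
# refined wedge
def k(crop,s,o): return np.array(crop)/s+np.array(o)
t=k([(107,58),(556,115),(497,527),(45,473)],600/140,(270,100))
P=onz(T,t,.07); print("top",np.round(P,4).tolist(),P.mean(0)); 
print("sides",np.linalg.norm(np.roll(P,-1,0)-P,axis=1))
for i,j in((3,0),(2,1)): v=P[j]-P[i]; print("dir",np.degrees(np.arctan2(v[1],v[0])))
for i,j in((1,0),(2,3)): v=P[j]-P[i]; print("diry",np.degrees(np.arctan2(v[1],v[0]))-90)
s=k([(560,412),(38,340),(670,100)],5,(180,190)); Q=onz(S,s,.07); print("side FL BL FR",np.round(Q,4).tolist())
s=k([(65,412),(555,488)],5,(180,190)); Q=onz(S,s,.01); print("side bottom BL FL",np.round(Q,4).tolist())
print("dial",onz(T,k([(263,540)],600/140,(270,100)),.044))
# other wedges/eraser blobs footprint
for n,b in(("b1",(220,225,265,310)),("b2",(240,310,280,395)),("blue",(210,100,245,185))):
    g=T["frame"]; m=np.zeros(g.shape[:2],np.uint8); x0,y0,x1,y1=b; h=cv2.cvtColor(g,cv2.COLOR_BGR2HSV)
    mm=(h[...,2]<40)|((h[...,0]>100)&(h[...,0]<130)&(h[...,1]>150)); m[y0:y1,x0:x1]=mm[y0:y1,x0:x1]
    c=max(cv2.findContours(m,0,1)[0],key=cv2.contourArea); q=cv2.boxPoints(cv2.minAreaRect(c)); print(n,np.round(onz(T,q,.015)[:,:2],3).tolist())
from scipy.spatial.transform import Rotation as R
print(R.from_rotvec(r.get_obs()["orientation"]).as_matrix().round(3))
E
```

```text
top [[0.8381, 0.0837, 0.07], [0.8138, -0.139, 0.07], [0.6079, -0.111, 0.07], [0.6299, 0.1083, 0.07]] [ 0.72241323 -0.01450765  0.07      ]
sides [0.22401297 0.20786568 0.22036901 0.20967318]
dir -6.743937964039304
dir -7.7553672994490945
diry -6.210561391261081
diry -5.723324573573535
side FL BL FR [[0.6122, 0.1281, 0.07], [0.8337, 0.1056, 0.07], [0.5885, -0.0913, 0.07]]
side bottom BL FL [[0.8386, 0.0851, 0.01], [0.6183, 0.1109, 0.01]]
dial [[0.60225274 0.00172312 0.044     ]]
b1 [[0.474, 0.201], [0.484, 0.174], [0.446, 0.161], [0.436, 0.187]]
b2 [[0.259, 0.177], [0.401, 0.16], [0.396, 0.125], [0.255, 0.142]]
blue [[0.712, 0.262], [0.87, 0.259], [0.868, 0.215], [0.71, 0.219]]
[[-0.973 -0.     0.229]
 [-0.229  0.001 -0.973]
 [ 0.    -1.    -0.001]]
```

My crop had unequal scales: 140x150 was stretched to 600x600, which explains the mismatch. Redoing it.

```bash
python3 - <<'E'
from h import *
S=r.grab_frame("side");T=r.grab_frame("top")
def k(crop,s,o): return np.array(crop)/np.array(s)+np.array(o)
t=k([(107,58),(556,115),(497,527),(45,473)],(600/140,4),(270,100)); print(t)
P=onz(T,t,.07); print("top",np.round(P,4).tolist(),P.mean(0)); 
print("sides",np.linalg.norm(np.roll(P,-1,0)-P,axis=1))
for i,j in((3,0),(2,1)): v=P[j]-P[i]; print("dir",np.degrees(np.arctan2(v[1],v[0])))
for i,j in((1,0),(2,3)): v=P[j]-P[i]; print("diry",np.degrees(np.arctan2(v[1],v[0]))-90)
print("dial",onz(T,k([(263,535)],(600/140,4),(270,100)),.044))
d=T["frame"][200:245,270:410]; cv2.imwrite("pics/c4.png",cv2.resize(cv2.convertScaleAbs(d,alpha=2.5),(784,252),interpolation=2))
d=S["frame"][205:290,250:335]; cv2.imwrite("pics/c5.png",cv2.resize(cv2.convertScaleAbs(d,alpha=2.5),(595,595),interpolation=2))
# predicted housing & wedge in both views
d=T["frame"][225:310,215:275]; cv2.imwrite("pics/c6.png",cv2.resize(cv2.convertScaleAbs(d,alpha=2.5),(420,595),interpolation=2))
E
```

```text
[[294.96666667 114.5       ]
 [399.73333333 128.75      ]
 [385.96666667 231.75      ]
 [280.5        218.25      ]]
top [[0.8359, 0.0836, 0.07], [0.8096, -0.139, 0.07], [0.5896, -0.1111, 0.07], [0.6134, 0.1078, 0.07]] [ 0.71213277 -0.01467586  0.07      ]
sides [0.22418884 0.22182808 0.22026438 0.22389196]
dir -6.211735616475133
dir -7.222992397928402
diry -6.738011036065089
diry -6.201530144259294
dial [[0.58570549 0.00142074 0.044     ]]
```

View pics/c4.png

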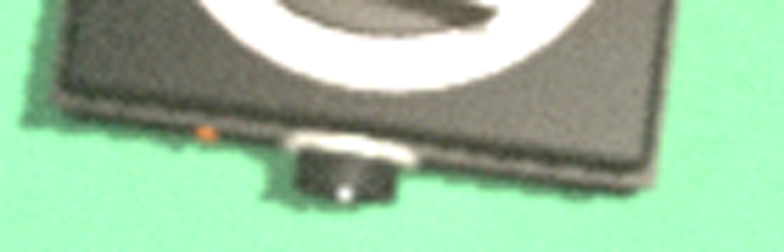

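View pics/c5.png

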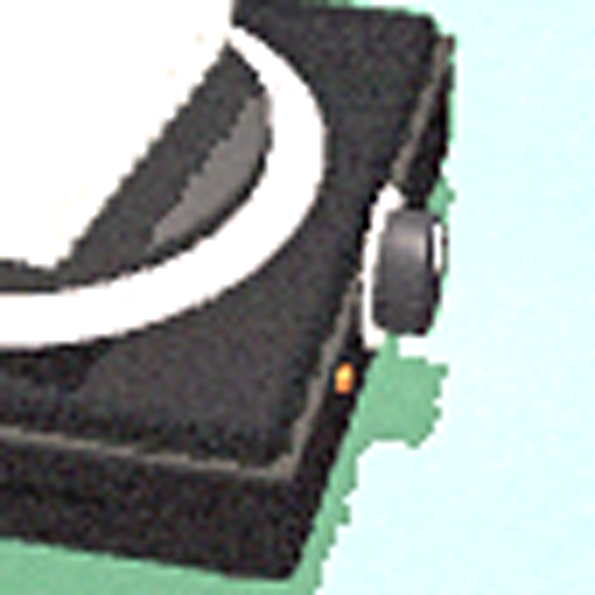

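The dial, bevel and corners now agree: hotplate centre about (0.714, -0.015), yaw about -6.6°. The wedge's tip is at about (0.526, 0.407), heading 37°, and its grip point at about (0.435, 0.337). Now plan the approach.

```bash
cat >> h.py <<'E'
from scipy.spatial.transform import Rotation as Rot
def st():
    o=r.get_obs(); return o,np.array(o["tcp_pos"]),Rot.from_rotvec(o["orientation"])
def plan(pts):
    """pts: (x,y,z,jaw angle deg) -> rows from the current pose"""
    o,p,R0=st()
    for x,y,z,a in pts:
        zc=np.array([np.cos(np.radians(a)),np.sin(np.radians(a)),0]); yc=np.array([0,0,-1.]); xc=np.cross(yc,zc)
        Rt=Rot.from_matrix(np.c_[xc,yc,zc]); d=R0.inv().apply(np.array([x,y,z])-p)*1000; w=np.degrees((R0.inv()*Rt).as_rotvec())
        print(np.round(np.r_[d,w],1).tolist())
    Z=R0.as_matrix(); print("t",o["clock"],"tcp",p.round(4),"jaw",np.degrees(np.arctan2(Z[1,2],Z[0,2])).round(2),"tilt",Z[:2,1].round(3),"F",np.round(o["contact_force"],1),"w",round(o["grip_width"],4))
E
python3 - <<'E'
from h import *
plan([(.19,-.625,.23,-76),(.23,-.59,.23,-75),(.265,-.555,.23,-74),(.30,-.52,.23,-72),(.335,-.485,.23,-70)])
f=r.grab_frame("top"); print(onz(f,[(280.7,218.75),(386,232.1)],.055))
E
```

```text
[-42.0, 1.2, -23.0, 0.0, -0.8, -0.0]
[-88.9, 1.2, -48.0, 0.0, -1.8, -0.0]
[-131.0, 1.2, -74.0, 0.0, -2.8, -0.0]
[-173.1, 1.2, -100.1, 0.0, -4.8, -0.0]
[-215.2, 1.2, -126.2, 0.0, -6.8, -0.0]
t 0.4 tcp [ 0.1544 -0.657   0.2312] jaw -76.78 tilt [-0.  0.] F [0.8 0.4 0.2] w 0.0852
[[ 0.61426716  0.1088299   0.055     ]
 [ 0.59041045 -0.1132381   0.055     ]]
```

drive_tool(
  series=[
    [-42,0,-23,0,-1,0,85],
    [-85,0,-47,0,-2,0,85],
    [-128,0,-72,0,-3,0,85],
    [-171,0,-98,0,-5,0,85],
    [-214,0,-126,0,-7,0,85],
  ],
  squeeze=60,
)

```text
clock: 0.95
tcp_pos: [0.3342, -0.4852, 0.2315]
orientation: [-0.363, 2.028, -2.029]
contact_force: [0.5, -0.9, -1.8]
grip_width: 0.0852
```

```bash
python3 - <<'E'
from h import *
o=r.get_obs(); print(o["joints"].round(2))
plan([(.365,-.45,.23,-69),(.395,-.41,.23,-67),(.42,-.37,.23,-66),(.445,-.33,.23,-65),(.465,-.285,.23,-64)])
E
```

```text
[ 0.93  0.34 -0.08  1.76  0.03  1.04 -0.38]
[-41.1, 1.5, -22.3, -0.0, -0.7, -0.0]
[-83.1, 1.5, -49.4, -0.0, -2.7, -0.0]
[-120.4, 1.5, -78.3, -0.0, -3.7, -0.0]
[-157.7, 1.5, -107.1, -0.0, -4.7, -0.0]
[-192.1, 1.5, -142.4, -0.0, -5.7, -0.0]
t 0.95 tcp [ 0.3342 -0.4852  0.2315] jaw -69.7 tilt [ 0. -0.] F [ 0.5 -0.9 -1.8] w 0.0852
```

drive_tool(
  series=[
    [-41,0,-22,0,-1,0,85],
    [-83,0,-49,0,-3,0,85],
    [-120,0,-78,0,-4,0,85],
    [-158,0,-107,0,-5,0,85],
    [-192,0,-142,0,-6,0,85],
  ],
)

```text
clock: 1.45
tcp_pos: [0.4663, -0.284, 0.2318]
orientation: [-0.458, 1.964, -1.967]
contact_force: [1.1, -0.5, 0.2]
grip_width: 0.085
```

```bash
python3 - <<'E'
from h import *
plan([(.48,-.24,.23,-63),(.495,-.195,.23,-62),(.505,-.15,.23,-61),(.515,-.1,.23,-60),(.52,-.05,.23,-60)])
E
```

```text
[-31.8, 1.8, -33.3, -0.1, -0.7, -0.1]
[-65.2, 1.7, -67.0, -0.1, -1.7, -0.1]
[-94.1, 1.7, -102.9, -0.1, -2.7, -0.1]
[-125.2, 1.7, -143.3, -0.1, -3.7, -0.1]
[-151.9, 1.6, -185.9, -0.1, -3.7, -0.1]
t 1.45 tcp [ 0.4663 -0.284   0.2318] jaw -63.67 tilt [ 0.002 -0.001] F [ 1.1 -0.5  0.2] w 0.085
```

drive_tool(
  series=[
    [-32,1,-33,0,-1,0,85],
    [-65,1,-67,0,-2,0,85],
    [-94,1,-103,0,-3,0,85],
    [-125,1,-143,0,-4,0,85],
    [-152,1,-186,0,-4,0,85],
  ],
)

```text
clock: 1.95
tcp_pos: [0.5205, -0.0494, 0.231]
orientation: [-0.519, 1.921, -1.924]
contact_force: [0.4, -0.7, 0.1]
grip_width: 0.0851
```

```bash
python3 - <<'E'
from h import *
plan([(.515,-.0,.23,-59),(.51,.05,.23,-58),(.505,.1,.23,-57),(.495,.15,.23,-56),(.485,.195,.23,-55)])
E
```

```text
[-20.2, 1.0, -45.4, -0.1, -0.7, -0.1]
[-41.1, 0.9, -91.1, -0.1, -1.7, -0.1]
[-62.1, 0.8, -136.8, -0.1, -2.7, -0.1]
[-78.7, 0.7, -185.0, -0.1, -3.7, -0.1]
[-92.8, 0.7, -228.9, -0.1, -4.7, -0.1]
t 1.95 tcp [ 0.5205 -0.0494  0.231 ] jaw -59.67 tilt [ 0.003 -0.001] F [ 0.4 -0.7  0.1] w 0.0851
```

drive_tool(
  series=[
    [-20,1,-45,0,-1,0,85],
    [-41,1,-91,0,-2,0,85],
    [-62,1,-136,0,-3,0,85],
    [-79,1,-184,0,-4,0,85],
    [-93,1,-229,0,-5,0,85],
  ],
)

```text
clock: 2.45
tcp_pos: [0.4848, 0.1972, 0.23]
orientation: [-0.592, 1.865, -1.869]
contact_force: [0.4, 0.2, -0.5]
grip_width: 0.0852
```

```bash
python3 - <<'E'
from h import *
plan([(.475,.235,.2,-54),(.46,.27,.17,-53),(.445,.3,.14,-52.7),(.4345,.33,.11,-52.7),(.4345,.337,.1,-52.7)])
E
```

```text
[-13.8, 29.9, -36.6, -0.2, -0.6, -0.1]
[-21.7, 59.9, -73.9, -0.2, -1.6, -0.1]
[-26.8, 89.8, -107.1, -0.2, -1.9, -0.1]
[-35.5, 119.7, -137.8, -0.2, -1.9, -0.1]
[-39.5, 129.7, -143.5, -0.2, -1.9, -0.1]
t 2.45 tcp [0.4848 0.1972 0.23  ] jaw -54.64 tilt [ 0.004 -0.001] F [ 0.4  0.2 -0.5] w 0.0852
```

drive_tool(
  series=[
    [-14,30,-37,0,-1,0,85],
    [-22,60,-74,0,-2,0,85],
    [-27,90,-107,0,-2,0,85],
    [-35,120,-138,0,-2,0,85],
    [-39,130,-143,0,-2,0,85],
  ],
)

```text
clock: 2.95
tcp_pos: [0.4305, 0.3394, 0.0973]
orientation: [-0.63, 1.842, -1.843]
contact_force: [-0.7, -0.3, 0.3]
grip_width: 0.0846
```

```bash
python3 - <<'E'
from h import *
f=r.grab_frame("side"); g=r.grab_frame("top")
cv2.imwrite("pics/d1.png",np.hstack([cv2.resize(f["frame"][300:450,270:470],(440,330),interpolation=2),cv2.resize(g["frame"][220:340,110:230],(330,330),interpolation=2)]))
plan([(.4345,.337,.06,-52.7),(.4345,.337,.02,-52.7),(.4345,.337,.005,-52.7)])
E
```

```text
[-1.1, 38.3, 0.5, -0.1, 0.2, 0.0]
[-1.1, 78.3, 0.4, -0.1, 0.2, 0.0]
[-1.1, 93.3, 0.4, -0.1, 0.2, 0.0]
t 3.05 tcp [0.4332 0.3368 0.0983] jaw -52.5 tilt [ 0.001 -0.002] F [ 0.4 -0.1  0.1] w 0.085
```

View pics/d1.png

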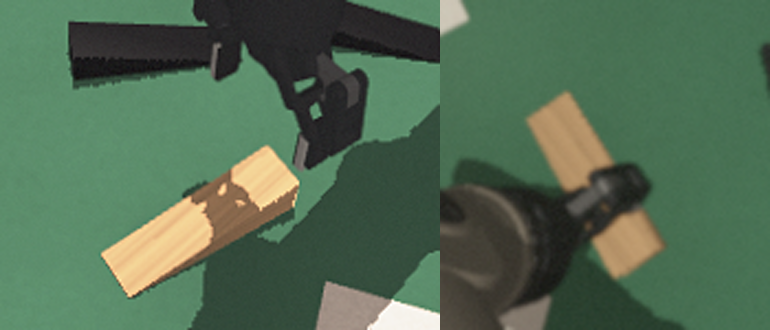

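The wedge lies untouched and the open jaws straddle its thick half, at side crop (250,190). Descending.

drive_tool(
  series=[
    [-1,35,0,0,0,0,85],
    [-1,65,0,0,0,0,85],
    [-1,84,0,0,0,0,85],
    [-1,93,0,0,0,0,85],
    [-1,93,0,0,0,0,85],
  ],
)

```text
clock: 3.55
tcp_pos: [0.435, 0.336, 0.0053]
orientation: [-0.624, 1.843, -1.849]
contact_force: [-0.0, 0.3, -0.1]
grip_width: 0.0848
```

drive_tool(
  series=[
    [0,0,0,0,0,0,50],
    [0,0,0,0,0,0,30],
    [0,0,0,0,0,0,30],
    [0,0,0,0,0,0,30],
    [0,0,0,0,0,0,30],
  ],
  squeeze=60,
)

```text
clock: 4.05
tcp_pos: [0.4358, 0.3367, 0.0066]
orientation: [-0.622, 1.842, -1.848]
contact_force: [-0.9, -1.0, 6.9]
grip_width: 0.0386
```

```bash
python3 - <<'E'
from h import *
f=r.grab_frame("side"); g=r.grab_frame("top")
cv2.imwrite("pics/d2.png",np.hstack([cv2.resize(f["frame"][300:450,270:470],(440,330),interpolation=2),cv2.resize(g["frame"][220:340,110:230],(330,330),interpolation=2)]))
plan([(.4345,.337,.08,-52.7)])
E
```

```text
[0.7, -73.4, -0.8, -0.2, 0.1, -0.1]
t 4.15 tcp [0.4358 0.3366 0.0066] jaw -52.61 tilt [ 0.003 -0.002] F [-1.7 -1.4  6.3] w 0.0388
```

View pics/d2.png

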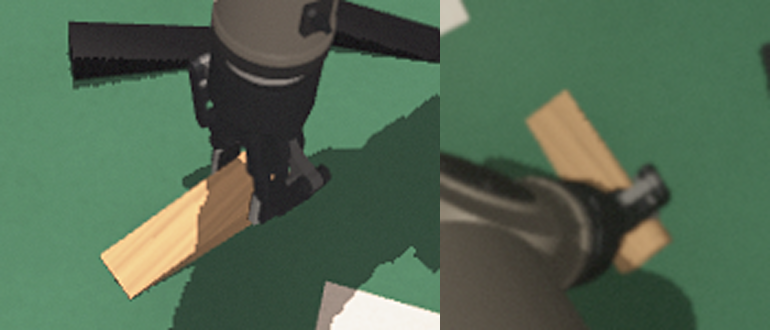

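Gripped: opening 38.7 mm and about 6 N up from the table. I'll lift and carry it over the black wedges.

```bash
python3 - <<'E'
from h import *
plan([(.436,.336,.04,-52.7),(.436,.336,.075,-52.7),(.445,.30,.085,-55),(.45,.26,.085,-61),(.455,.215,.085,-67)])
E
```

```text
[0.2, -33.4, 0.7, -0.2, 0.1, -0.1]
[0.1, -68.4, 0.8, -0.2, 0.1, -0.1]
[14.8, -78.3, 34.9, -0.2, 2.4, -0.1]
[35.1, -78.2, 69.8, -0.2, 8.4, -0.1]
[58.5, -78.1, 108.6, -0.2, 14.4, -0.1]
t 4.15 tcp [0.4358 0.3366 0.0066] jaw -52.61 tilt [ 0.003 -0.002] F [-1.7 -1.4  6.3] w 0.0388
```

drive_tool(
  series=[
    [0,-33,0,0,0,0,30],
    [0,-68,0,0,0,0,30],
    [15,-78,35,0,2,0,30],
    [35,-78,70,0,8,0,30],
    [58,-78,108,0,14,0,30],
  ],
)

```text
clock: 4.65
tcp_pos: [0.4556, 0.2154, 0.086]
orientation: [-0.405, 1.995, -1.998]
contact_force: [1.7, -2.0, -1.6]
grip_width: 0.0385
```

```bash
python3 - <<'E'
from h import *
plan([(.455,.18,.085,-74),(.455,.14,.085,-81),(.45,.10,.085,-88),(.445,.055,.085,-94),(.443,.017,.085,-96.4)])
E
```

```text
[14.6, 1.1, 32.3, -0.1, 7.2, -0.3]
[30.3, 1.1, 69.0, -0.1, 14.2, -0.3]
[50.7, 1.1, 103.8, -0.1, 21.2, -0.3]
[73.0, 1.1, 143.2, -0.1, 27.2, -0.3]
[89.9, 1.1, 177.3, -0.1, 29.6, -0.3]
t 4.65 tcp [0.4556 0.2154 0.086 ] jaw -66.77 tilt [ 0.005 -0.   ] F [ 1.7 -2.  -1.6] w 0.0385
```

drive_tool(
  series=[
    [15,1,32,0,7,0,30],
    [30,1,69,0,14,0,30],
    [51,1,104,0,21,0,30],
    [73,1,143,0,27,0,30],
    [90,1,177,0,29.6,0,30],
  ],
)

```text
clock: 5.15
tcp_pos: [0.442, 0.0151, 0.0855]
orientation: [-0.131, -2.164, 2.166]
contact_force: [0.8, -0.3, -0.2]
grip_width: 0.0386
```

```bash
python3 - <<'E'
from h import *
plan([(.443,.017,.05,-96.4),(.443,.017,.02,-96.4),(.443,.017,.007,-96.4)])
f=r.grab_frame("side"); g=r.grab_frame("top")
cv2.imwrite("pics/d3.png",np.hstack([cv2.resize(f["frame"][190:370,180:420],(440,330),interpolation=2),cv2.resize(g["frame"][180:330,270:420],(330,330),interpolation=2)]))
E
```

```text
[-0.5, 35.5, -2.0, -0.0, -0.2, -0.3]
[-0.4, 65.5, -2.0, -0.0, -0.2, -0.3]
[-0.3, 78.5, -2.0, -0.0, -0.2, -0.3]
t 5.15 tcp [0.442  0.0151 0.0855] jaw -96.59 tilt [ 0.006 -0.001] F [ 0.8 -0.3 -0.2] w 0.0386
```

View pics/d3.png

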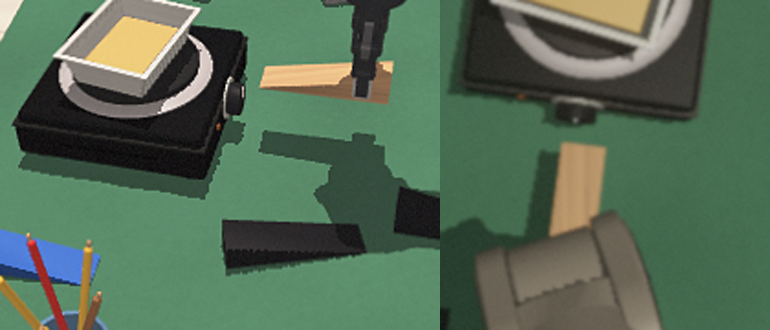

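The wedge is held aloft in front of the dial with its thin end towards it (side crop (262,75)). Lower it, release so it settles flat, and regrip.

drive_tool(
  series=[
    [0,35,0,0,0,0,30],
    [0,60,0,0,0,0,30],
    [0,72,0,0,0,0,30],
    [0,78,0,0,0,0,30],
    [0,79,0,0,0,0,30],
  ],
)

```text
clock: 5.75
tcp_pos: [0.4424, 0.0121, 0.0063]
orientation: [-0.134, -2.159, 2.165]
contact_force: [-0.0, 0.1, -0.3]
grip_width: 0.0389
```

drive_tool(
  series=[
    [0,0,0,0,0,0,52],
    [0,0,0,0,0,0,52],
    [0,0,0,0,0,0,52],
    [0,0,0,0,0,0,30],
    [0,0,0,0,0,0,30],
  ],
)

```text
clock: 6.25
tcp_pos: [0.4428, 0.0121, 0.007]
orientation: [-0.135, -2.16, 2.166]
contact_force: [-1.2, 0.5, 6.7]
grip_width: 0.039
```

drive_tool(
  series=[
    [0,0,0,0,0,0,30],
    [0,0,0,0,0,0,30],
  ],
)

```text
clock: 6.45
tcp_pos: [0.4428, 0.0121, 0.0071]
orientation: [-0.135, -2.16, 2.166]
contact_force: [-0.2, 0.6, -1.3]
grip_width: 0.0387
```

```bash
python3 - <<'E'
from h import *
plan([(.443,.017,.007,-96.4)])
f=r.grab_frame("side"); g=r.grab_frame("top")
cv2.imwrite("pics/d4.png",np.hstack([cv2.resize(f["frame"][210:310,260:420],(480,300),interpolation=2),cv2.resize(g["frame"][220:320,285:385],(300,300),interpolation=2)]))
for n,F,b in(("top",g,(300,238,380,290)),("side",f,(270,220,420,320))):
    try:
        c=wood(F,b); a=cv2.approxPolyDP(c,2,True).reshape(-1,2); print(n,a.tolist()); print(np.round(onz(F,a,.003)[:,:2],4).tolist())
    except Exception as e: print(e)
E
```

```text
[0.4, 0.1, -4.9, -0.1, -0.4, -0.3]
t 6.45 tcp [0.4428 0.0121 0.0071] jaw -96.82 tilt [ 0.006 -0.003] F [-0.2  0.6 -1.3] w 0.0387
top [[323, 247], [318, 284], [330, 282], [334, 286], [332, 278], [339, 274], [341, 249]]
[[0.56, 0.0187], [0.4784, 0.0281], [0.4833, 0.0018], [0.4747, -0.0071], [0.4921, -0.0024], [0.5012, -0.0177], [0.5563, -0.0211]]
side [[321, 262], [387, 273], [390, 251], [381, 251], [379, 268], [376, 271], [368, 269], [368, 251], [324, 252]]
[[0.5625, 0.0161], [0.4142, 0.0391], [0.4047, -0.0375], [0.4258, -0.0355], [0.4316, 0.0242], [0.4385, 0.0348], [0.4562, 0.0298], [0.4562, -0.0327], [0.5584, -0.0195]]
```

View pics/d4.png

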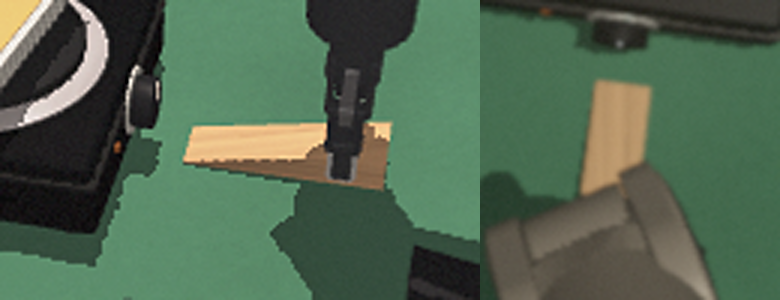

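The wedge sits flat. Its tip is at (0.559, -0.0015) from both views (within 3 mm), heading about -6.7°, 43 mm short of the front edge and about 4 mm right of centre. Slide it in to just before contact, correcting sideways on the way.

```bash
python3 - <<'E'
from h import *
plan([(.4600,.0131,.007,-96.6),(.4780,.0128,.007,-96.6),(.4960,.0107,.007,-96.6),(.5080,.0092,.007,-96.6),(.5143,.0085,.007,-96.6)])
E
```

```text
[-17.0, 0.1, -3.0, -0.1, -0.2, -0.3]
[-34.9, 0.2, -4.9, -0.1, -0.2, -0.3]
[-53.0, 0.3, -4.9, -0.1, -0.2, -0.3]
[-65.1, 0.4, -4.8, -0.1, -0.2, -0.3]
[-71.4, 0.4, -4.9, -0.1, -0.2, -0.3]
t 6.55 tcp [0.4428 0.0121 0.007 ] jaw -96.82 tilt [ 0.005 -0.003] F [0.2 0.  1.2] w 0.0385
```

drive_tool(
  series=[
    [-15,0.1,-3,0,0,0,30],
    [-30,0.2,-5,0,0,0,30],
    [-45,0.3,-5,0,0,0,30],
    [-60,0.3,-5,0,0,0,30],
    [-71,0.4,-5,0,0,0,30],
  ],
)

```text
clock: 7.05
tcp_pos: [0.5146, 0.0085, 0.007]
orientation: [-0.135, -2.159, 2.166]
contact_force: [-2.7, 0.2, 6.4]
grip_width: 0.0385
```

```bash
python3 - <<'E'
from h import *
plan([(.52,.0078,.007,-96.6),(.5264,.0070,.007,-96.6),(.5324,.0064,.007,-96.6),(.54,.0055,.007,-96.6)])
f=r.grab_frame("side"); g=r.grab_frame("top")
cv2.imwrite("pics/d5.png",np.hstack([cv2.resize(f["frame"][200:300,240:400],(480,300),interpolation=2),cv2.resize(g["frame"][200:300,275:375],(300,300),interpolation=2)]))
E
```

```text
[-5.4, 0.0, 0.1, -0.1, -0.2, -0.3]
[-11.9, 0.1, 0.1, -0.1, -0.2, -0.3]
[-17.9, 0.1, -0.0, -0.1, -0.2, -0.3]
[-25.6, 0.2, -0.0, -0.1, -0.2, -0.3]
t 7.05 tcp [0.5146 0.0085 0.007 ] jaw -96.83 tilt [ 0.005 -0.003] F [-2.7  0.2  6.4] w 0.0385
```

View pics/d5.png

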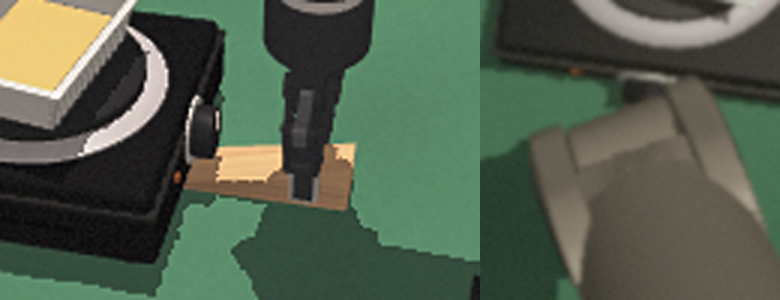

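The wedge's thin end is under the front edge below the dial (side crop (190,185)). Save reference frames, then push slowly while watching force and lift.

```bash
cat >> h.py <<'E'
PT={"side":[(268,250,304,292),(278,240,300,275),(190,245,240,285),(210,190,290,245)],"top":[(275,195,305,235),(370,210,400,245),(285,105,320,135),(380,115,410,145)]}
def avg(n,k=4):
    return np.mean([cv2.cvtColor(r.grab_frame(n)["frame"],cv2.COLOR_BGR2GRAY).astype(np.float32) for _ in range(k)],0).astype(np.float32)
def shift(n):
    a=np.load(f"ref_{n}.npy"); b=avg(n)
    for x0,y0,x1,y1 in PT[n]:
        A=a[y0:y1,x0:x1];B=b[y0:y1,x0:x1]; W=np.eye(2,3,dtype=np.float32)
        try:
            cc,W=cv2.findTransformECC(A,B,W,cv2.MOTION_TRANSLATION,(3,200,1e-5),None,3); print(n,(x0,y0),W[:,2].round(2),round(cc,3))
        except Exception as e: print(n,(x0,y0),"fail")
E
python3 - <<'E'
from h import *
for n in("side","top"): np.save(f"ref_{n}.npy",avg(n))
for n in("side","top"): shift(n)
# expected pixel motion
c=np.array([.7145,-.0145]);u=np.array([.9938,-.1115]);v=np.array([.1115,.9938])
def H(p,lift,dx=0):
    x,y,z=p; th=lift/.19; X=x-.1; x2=.1+X*np.cos(th)+z*np.sin(th); z2=z-X*np.sin(th)*1.0
    return np.r_[c+u*(x2+dx)+v*y,z2]
f=r.grab_frame("side"); g=r.grab_frame("top")
for nm,p in(("FL",(-.112,.112,.05)),("LEDish",(-.115,.05,.04)),("BL",(.112,.112,.05)),("FR",(-.112,-.112,.05))):
    for F,m in((f,"side"),(g,"top")):
        a=proj(F,[H(p,0)])[0]; print(nm,m,a.round(1),"lift4",(proj(F,[H(p,.004)])[0]-a).round(2),"dx5",(proj(F,[H(p,0,.005)])[0]-a).round(2))
E
```

```text
side (268, 250) [ 0.   -0.01] 1.0
side (278, 240) [ 0.01 -0.  ] 1.0
side (190, 245) [ 0.01 -0.01] 1.0
side (210, 190) [0. 0.] 1.0
top (275, 195) [ 0.01 -0.01] 1.0
top (370, 210) [ 0.01 -0.03] 1.0
top (285, 105) [-0.02 -0.01] 1.0
top (380, 115) [0.   0.01] 1.0
FL side [291.8 273.2] lift4 [-0.59 -1.68] dx5 [-2.37 -0.34]
FL top [280.7 218.4] lift4 [-0.12 -0.79] dx5 [ 0.33 -2.32]
LEDish side [300.1 257.7] lift4 [-0.44 -1.64] dx5 [-2.25 -0.31]
LEDish top [309.7 224.1] lift4 [-0.01 -0.66] dx5 [ 0.31 -2.31]
BL side [190.2 258.4] lift4 [-0.43  0.02] dx5 [-2.16 -0.32]
BL top [295.2 116.7] lift4 [ 0.07 -0.42] dx5 [ 0.32 -2.2 ]
FR side [313.9 211.5] lift4 [-0.44 -1.56] dx5 [-2.01 -0.24]
FR top [385.7 232.2] lift4 [ 0.35 -0.73] dx5 [ 0.28 -2.33]
```

drive_tool(
  series=[
    [-3,0,0,0,0,0,30],
    [-6,0,0,0,0,0,30],
    [-9,0,0,0,0,0,30],
    [-12,0,0,0,0,0,30],
    [-15,0,0,0,0,0,30],
  ],
)

```text
clock: 8.55
tcp_pos: [0.5245, 0.0072, 0.007]
orientation: [-0.125, -2.155, 2.164]
contact_force: [-13.6, 1.4, 18.5]
grip_width: 0.0386
```

```bash
python3 - <<'E'
from h import *
for n in("side","top"): shift(n)
plan([(.5324,.0064,.007,-96.6),(.54,.0055,.007,-96.6)])
E
```

```text
side (268, 250) [-0.17 -0.3 ] 0.989
side (278, 240) [-0.2  -0.22] 0.989
side (190, 245) [-0.08 -0.12] 0.998
side (210, 190) [-0.21 -0.25] 0.994
top (275, 195) [ 0.03 -0.1 ] 0.998
top (370, 210) [ 0.07 -0.19] 0.993
top (285, 105) [-0.01 -0.31] 0.986
top (380, 115) [ 0.   -0.09] 0.998
[-7.2, -0.0, -0.1, -0.2, -0.2, 0.0]
[-14.9, -0.0, -0.1, -0.2, -0.2, 0.0]
t 8.95 tcp [0.5252 0.0071 0.007 ] jaw -96.79 tilt [-0.001 -0.004] F [-11.7   1.1  13.9] w 0.0387
```

Lift has started: about 0.6 mm at the front, back left corner still, shift under 0.5 mm. Continuing.

drive_tool(
  series=[
    [-4,-0.3,0,0,0,0,30],
    [-7,-0.3,0,0,0,0,30],
    [-10,-0.3,0,0,0,0,30],
    [-13,-0.3,0,0,0,0,30],
    [-13,-0.3,0,0,0,0,30],
  ],
)

```text
clock: 9.45
tcp_pos: [0.5355, 0.0057, 0.007]
orientation: [-0.121, -2.152, 2.163]
contact_force: [-8.5, 1.7, 12.2]
grip_width: 0.0389
```

```bash
python3 - <<'E'
from h import *
for n in("side","top"): shift(n)
plan([(.54,.0055,.007,-96.6)])
f=r.grab_frame("side")
cv2.imwrite("pics/d6.png",cv2.resize(f["frame"][200:300,240:400],(800,500),interpolation=2))
E
```

```text
side (268, 250) [-0.27 -0.93] 0.991
side (278, 240) [-0.64 -0.86] 0.997
side (190, 245) [-0.17 -0.28] 0.988
side (210, 190) [-0.69 -0.72] 0.993
top (275, 195) [ 0.2  -0.33] 0.98
top (370, 210) [ 0.21 -0.53] 0.96
top (285, 105) [-0.  -0.8] 0.997
top (380, 115) [ 0.06 -0.37] 0.968
[-4.5, -0.0, -0.3, -0.3, -0.2, 0.3]
t 9.85 tcp [0.5355 0.0057 0.007 ] jaw -96.77 tilt [-0.006 -0.005] F [-8.7  0.9 11.4] w 0.0387
```

View pics/d6.png

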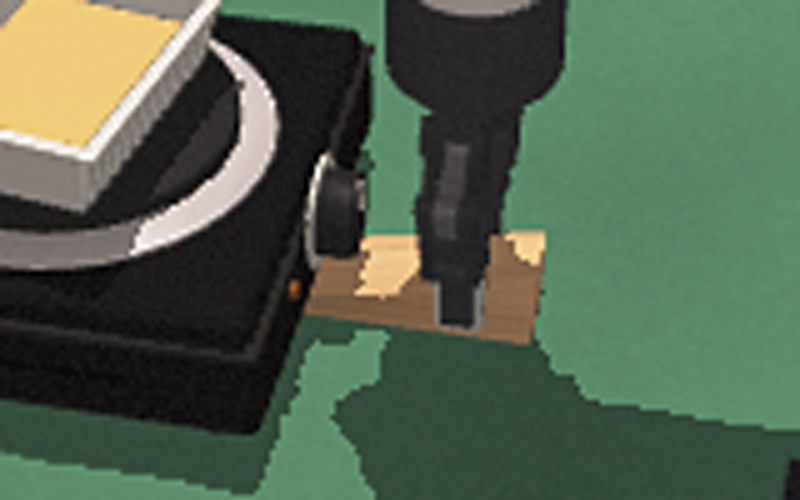

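The front is about 2.2 to 2.6 mm up by both pixel motion and wedge geometry, the wedge is still flat, and the gripper is clear of the dial (crop (345,215) against finger (430,280)). About 7 mm more.

drive_tool(
  series=[
    [-3,-0.2,0,0,0,0,30],
    [-6,-0.2,0,0,0,0,30],
    [-9,-0.2,0,0,0,0,30],
    [-9,-0.2,0,0,0,0,30],
    [-9,-0.2,0,0,0,0,30],
  ],
)

```text
clock: 10.4
tcp_pos: [0.5419, 0.0049, 0.007]
orientation: [-0.116, -2.15, 2.162]
contact_force: [-9.8, 0.1, 11.6]
grip_width: 0.0387
```

```bash
python3 - <<'E'
from h import *
for n in("side","top"): shift(n)
plan([(.5425,.005,.007,-96.6)])
f=r.grab_frame("side"); g=r.grab_frame("top")
cv2.imwrite("pics/d7.png",np.hstack([cv2.resize(f["frame"][200:300,240:400],(480,300),interpolation=2),cv2.resize(g["frame"][100:250,260:410],(300,300),interpolation=2)]))
E
```

```text
side (268, 250) [-0.34 -1.36] 0.979
side (278, 240) [-1.   -1.17] 0.987
side (190, 245) [-0.32 -0.43] 0.972
side (210, 190) [-0.98 -1.  ] 0.988
top (275, 195) [-0.37 -1.42] 0.903
top (370, 210) [ 0.26 -0.69] 0.969
top (285, 105) [ 0.15 -1.12] 0.991
top (380, 115) [ 0.19 -0.72] 0.984
[-0.6, 0.0, -0.2, -0.4, -0.2, 0.6]
t 10.8 tcp [0.5419 0.0049 0.007 ] jaw -96.75 tilt [-0.011 -0.005] F [-9.8 -0.2 12.3] w 0.0384
```

View pics/d7.png

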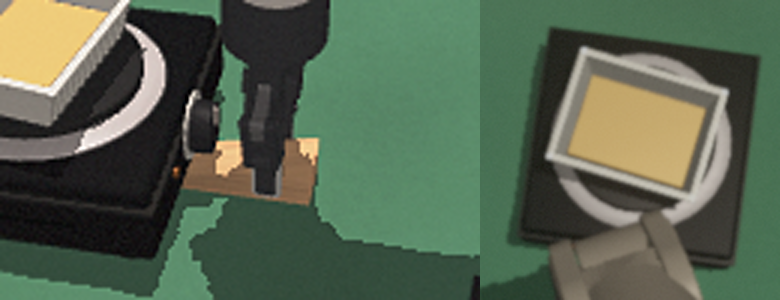

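Both estimates put the feet about 3.2 to 3.5 mm up. The tool has pitched about 0.011 rad under load, so I'll square it up so the thick end stays down, with a slight further push.

drive_tool(
  series=[
    [-1,0,0,0,0,0.4,30],
    [-2,0,0,0,0,0.8,30],
    [-2,0,0,0,0,0.8,30],
    [-2,0,0,0,0,0.8,30],
  ],
)

```text
clock: 11.3
tcp_pos: [0.542, 0.0049, 0.007]
orientation: [-0.127, -2.153, 2.168]
contact_force: [-7.8, 0.7, 11.8]
grip_width: 0.0387
```

```bash
python3 - <<'E'
from h import *
PT["side"].append((293,196,313,216))
for n in("side","top"): shift(n)
plan([(.5425,.005,.007,-96.6)])
f=r.grab_frame("side"); c=wood(f,(285,230,380,290)); a=cv2.approxPolyDP(c,2,True).reshape(-1,2); print(a.tolist()); print(np.round(onz(f,a,0)[:,:2],4).tolist())
tcp=np.array(st()[1][:2]);u=np.array([.9932,-.1166]);v=np.array([.1166,.9932]);
tip=tcp+.117*u; B=tip-.15*u
for h in(0,.003): print("exp back-left bottom px",proj(f,[np.r_[B+.02*v,h]]),"top",proj(f,[np.r_[B+.02*v,h+.033],np.r_[B-.02*v,h+.033]]).round(1).tolist())
cv2.imwrite("pics/d8.png",cv2.resize(f["frame"][220:290,280:360],(800,600)[:2] if 0 else (680,595),interpolation=2))
E
```

```text
side (268, 250) [-0.29 -1.38] 0.98
side (278, 240) [-0.99 -1.18] 0.987
side (190, 245) [-0.34 -0.43] 0.972
side (210, 190) [-0.99 -1.01] 0.988
side (293, 196) [-0.7  -1.26] 0.988
top (275, 195) [-0.1  -0.84] 0.978
top (370, 210) [ 0.24 -0.67] 0.968
top (285, 105) [ 0.11 -1.12] 0.989
top (380, 115) [ 0.22 -0.74] 0.983
[-0.5, 0.0, -0.2, -0.4, -0.1, -0.0]
t 11.7 tcp [0.542  0.0049 0.007 ] jaw -96.74 tilt [-0.    -0.007] F [-7.   0.7 11.7] w 0.0387
[[300, 262], [342, 268], [345, 246], [335, 246], [332, 266], [323, 263], [320, 246], [305, 251]]
[[0.6103, 0.0173], [0.5142, 0.0286], [0.5105, -0.0497], [0.5342, -0.0474], [0.537, 0.024], [0.5579, 0.0157], [0.5697, -0.0441], [0.6032, -0.0224]]
exp back-left bottom px [[343.16193707 268.09829169]] top [[343.8, 257.0], [346.6, 245.7]]
exp back-left bottom px [[343.2186864  267.10596317]] top [[343.9, 255.9], [346.6, 244.6]]
```

View pics/d8.png

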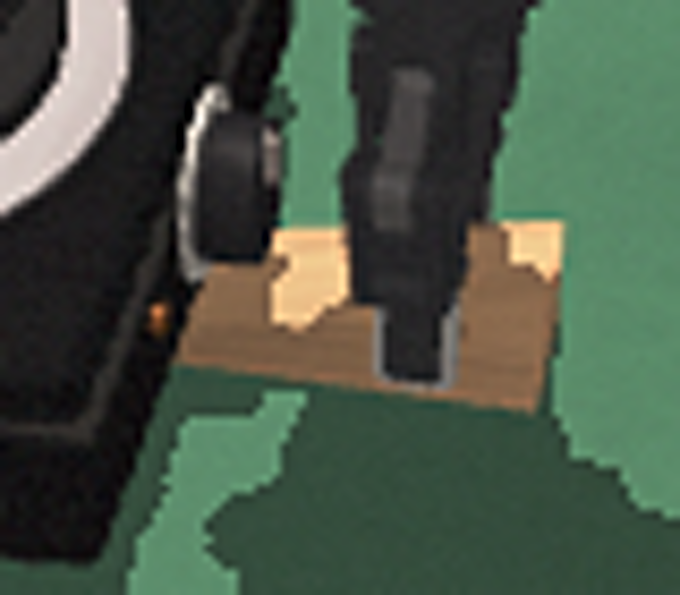

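The thick end's bottom corner is at (342,268), against (343.2,268.1) predicted for lying on the table. Front left and front right corners rose by 1.38 and 1.26 px, about 3.2 mm each. The reading is steady, so I'm handing in.

```bash
python3 - <<'E'
from h import *
plan([])
print(r.hand_in())
E
```

```text
t 11.75 tcp [0.542  0.0049 0.0071] jaw -96.74 tilt [-0.    -0.007] F [-7.3  0.9 12. ] w 0.0388
the job is handed in; nothing more can be done
None
```

I gripped the plain wooden wedge and carried it over the black look-alikes. I set it down flat in front of the dial, regripped it, and pushed it about 55 mm under the middle of the hotplate's front edge. The job was handed in at 11.75 s with the wedge still gripped; `hand_in` gives no verdict.

What the last checks showed:
- **Front feet:** about 3.2 mm up by pixel motion at the front left and right corners, about 3.5 mm from the wedge geometry.
- **Back feet:** I did not measure these directly. The back-left patch of the housing moved only 0.43 px, which fits the back staying down.
- **Hotplate:** shifted only about 1–2 mm. The gripper was visibly clear of it, and the pan was still in the middle of the plate.
- **Wedge:** the thick end is on the table to within about 1 px. The tool heading is within about 0.5° of square, and the tip should be within about 5 mm of the middle.
- **Disagreement:** the camera patches differ by up to about 1 mm, partly because the gripper's shadow crosses them.
- **Force:** a steady push of about 7 N remains. So does about 12 N upward on the tool, probably from the fingertips resting on the table.

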